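# Pack the hardness reference blocks and shut their case

## Task

Pack up the three round steel hardness reference blocks: stack them, in any order, as one flat, squarely aligned pile on the orange round seat inside the open blue case, setting each one down rather than dropping it. Then fold the lid over and press it fully home so that the two halves of the case meet edge to edge, without slamming it, and leave the oil bottle, screwdriver and caliper where they are.

Things in the scene. Friction and masses are not known exactly. Their poses are not given: they have to be found in the camera images.
- case: Lower half of an open blue case with grey felt inside, fixed to the bench, 136 (x) x 200 (y) mm outside, 122 x 186 mm inside, walls 7 mm thick and 34 mm high, inner floor 6 mm above the bench. Origin: centre of its underside on the bench. Its x axis points to the hinge side (away from the robot), y along the hinge, z up.
- case_lid (a joint): Lid hinge angle in rad: 0 = closed, rim on rim; about 1.57 = upright; 1.83 = fully open, leaning away from the robot. Starts open, at 1.6 to 1.8. The hinge is stiff: the lid stays where it is left; moving its front edge takes about 3 N. The lid is a hollow shell, 136 x 200 mm, 18 mm thick overall with a 6 mm panel (closed: 41 mm from case floor to panel).
- lid_hinge (a point): Point on the hinge axis of the lid, at the middle of its length: 68.7 mm in the case's +x from the case origin, 35.5 mm above the bench. The axis runs along the case's y.
- lid_edge (a point): Middle of the lid's free (front) edge, on its outer face: 137 mm from the hinge axis along the lid and 17.5 mm from the axis square to it. The outer face looks away from the robot while open and is the top when closed (then 53 mm above the bench).
- seat: Flat round orange seat, 72 mm diameter, 2 mm thick, fixed on the case's inner floor. Origin: centre of its underside (its top is 2 mm higher, 8 mm above the bench). x and y axes as the case's.
- block_a: Round steel hardness block, a disc 64 mm diameter, 10 mm thick, about 0.25 kg, lying flat on the bench. Origin: centre of its underside, z up.
- block_b: Round steel hardness block, a disc 60 mm diameter, 12 mm thick, about 0.27 kg, lying flat on the bench. Origin: centre of its underside, z up.
- block_c: Round steel hardness block, a disc 58 mm diameter, 10 mm thick, about 0.21 kg, lying flat on the bench. Origin: centre of its underside, z up.
- oil: Bystander: upright cream oil bottle with a red spout, 47 mm diameter, 146 mm tall. Origin: centre of its underside.
- driver: Bystander: screwdriver with a yellow handle, 188 mm long along its y, 26 mm wide, 25 mm high. Origin: centre of its underside.
- caliper: Bystander: steel vernier caliper lying flat, 236 mm long along its y, 67 mm wide, 11 mm high. Origin: centre of its underside.
Things that resemble listed ones, but are neither listed nor needed, are in the scene too. Leave any brown look-alike of the block_c alone. Leave any turquoise look-alike of the block_b alone.

How it is judged (in metres and radians):
On the way, in this order (a step that is already met when the one before it is completed fails the run):
1. the three blocks lie as one aligned pile on the seat in the case (horizontal distance between each of block_a, block_b, block_c and seat below 0.012 m and z of each of block_a, block_b, block_c in the frame of seat below 0.027 m and angle between each of block_a, block_b, block_c's own z axis and vertical below 0.06 rad and horizontal distance between block_a and block_b below 0.006 m and horizontal distance between each of block_a, block_b and block_c below 0.006 m), for 0.2 s.
2. the lid is fully closed, edge to edge with the lower half (value of joint case_lid below 0.02 rad), for 0.2 s.
At the end, for the whole second after the job is handed in: All three blocks lie at rest and flat (within 0.06 rad) in one pile in the case: each centre within 12 mm of the seat's centre and within 6 mm of the other two centres horizontally; the lid is closed to less than 0.02 rad (under 3 mm gap at the front edge) (all of step 1 and value of joint case_lid below 0.02 rad and linear speed of each of block_a, block_b, block_c below 0.02 m/s); the robot touches nothing.
It fails at once if the lid is slammed (closes faster than 4 rad/s) (velocity of joint case_lid below -4 rad/s).
It fails at once if a block is dropped (moves faster than 0.7 m/s while not held) ((contact force between the fingers and block_a below 0.05 N and linear speed of block_a above 0.7 m/s) or (contact force between the fingers and block_b below 0.05 N and linear speed of block_b above 0.7 m/s) or (contact force between the fingers and block_c below 0.05 N and linear speed of block_c above 0.7 m/s)).
It fails at once if a bystander is shifted by more than 30 mm (distance of any of oil, driver, caliper from where it was at the start of the episode above 0.03 m).
It also fails if it takes over 72 s, if anything falls off the work surface, if the arm or the gripper's body presses on something with over 40 N, if the wrist force passes 120 N, or if a joint passes its speed limit or range.

## Robot

A 6-joint arm with a two-finger parallel gripper is mounted at the origin on a cart in front of the work surface, level with it; the furniture and walls round the work are solid. World frame = base frame: x ahead of the robot, y to its left, z up, the work surface at z = 0. Lengths are in mm, angles in rad, forces in N, time in s.
With the tool pointing down it reaches from about 300 to 775 mm from the base axis. Payload 14.6 kg.
Tool frame: the origin (TCP) lies midway between the tips of the shut fingers; the grasp point (between the pads) lies 19 mm behind it (manip.grasp_offset is the distance from the TCP to the grasp point, in mm); z points along the fingers, y is the line along which they close (so a half turn about z gives the same grasp; the last joint's range is limited). The gripper opens to 94 mm and grips with 3 to 60 N. Pads are 16 mm wide; open, the fingers measure 119 mm over their backs; the gripper's body (75 mm by 177 mm) begins 78 mm behind the grasp point.
Start: joints at [-1.28, 0.3, 1.521, -0, 1.321, -0.067], TCP at [192.61, -515.161, 205.446] pointing down, gripper open.
Joint ranges: [-3.03, 3.03], [-0.79, 2.21], [0.23, 2.52], [-1.04, 4.18], [0, 3.07], [-2.55, 2.55]. Speed limits (rad/s): [2.22, 2.22, 2.57, 3.14, 3.14, 3.14].

## Interface

Orientations are given as [roll, pitch, yaw] about the fixed x, y, z axes, in that order (R = Rz(yaw) Ry(pitch) Rx(roll)).
In Python, from cell import manip, viewer gives the robot as it stands. The module is installed in compiled form; this text tells all that it offers.
- The arm moves only by the tool move_arm, never from a script. Its argument "moves" is a list of rows, each a list of 4 numbers: the shift along the tool's x, y, z in m, then the turn about the tool's z in rad. A call has 1 to 12 rows; each row is the pose to reach, as a shift and turn from the pose commanded when the call began, along the tool's axes at that moment; what a row does not reach only later rows make up. A row lasts 1/10 s, in which the tool goes at most 50 mm and 8.59 degrees, less where a joint would pass 70% of its speed; a pose out of reach is approached as far as the arm can. A call with a gripper value outside its range is refused whole. "jaw" is the finger opening in m, from 0 to 0.094, set as the call begins (left out, the last holds). The fingers move at their own pace and stop on an object; "squeeze" is the grip in N (left out, the last holds). Time passes only in rows, so rows that repeat a pose let the fingers close. It gives the time, the measured TCP pose, the force, the opening and the grip force at its end, in the units of the state.
- manip.read_state(): the state, without advancing time (a new reading comes with each control period).
- viewer.camera(name): name is "side" or "top"; returns a dict with "frame" (400x640x3 uint8, blue, green, red), "z_map" (400x640 float32, mm along the optical axis (not along the pixel's ray), 0 where there is no reading), "fx", "fy", "cx", "cy" (pixels), "D" ([k1, k2, p1, p2, k3] as OpenCV has them; the pictures are not rectified), "origin" and "orientation" of the camera in the world. Camera axes: x right, y down, z forward; pixel columns grow to the right and rows downward; lengths in mm; the calibration is good to about 2 mm. A picture is of the moment at which its call begins.
- manip.sign_off(): hands the job in; it is judged then, once.
The state is a dict: "clock": time; "joints": joint angles; "qd": joint speeds; "effort": joint torques, N m; "eef_pos": TCP position; "eef_rot": TCP orientation; "wrist_force": force on the tool from outside, world axes, zero at the start; "moment": the same for the moment, N m; "finger_gap": finger opening in mm; "finger_force": force on a finger pad.
Only numpy, scipy, OpenCV 4.12 (cv2) and the standard library are available. Lean on these libraries where they do the work, as an engineer would, in place of code of your own. Each camera call takes 0.05 s, during which the arm holds its last target. There are 200 camera calls.

## Working session

There is one attempt and no reset: what is moved stays moved. The work goes in short steps, Python scripts to look and compute and a tool call to move; the robot and the scene stay as the last step left them, time stands still between calls to the robot, and variables do not carry over. Pictures are saved under pics/ and viewed, at most 10 in all, crops included, and the job is handed in when it is done.

Besides the shell and the picture viewer there is one more tool, called after "Emit:" in YAML: its name, and indented under it one key for each argument. move_arm: Moves the arm, as the interface text tells. Its arguments: {"type":"object","properties":{"moves":{"type":"array"},"jaw":{"type":"number"},"squeeze":{"type":"number"}},"required":["moves"]}

```bash
mkdir -p pics; python3 - <<'E'
from cell import manip, viewer
import cv2,numpy as np,pickle
for n in ("top","side"):
    c=viewer.camera(n); pickle.dump(c,open(n+".pkl","wb")); cv2.imwrite(f"pics/{n}0.png",c["frame"])
    print(n,c["fx"],c["fy"],c["cx"],c["cy"],c["D"],c["origin"],c["orientation"])
print(manip.read_state())
E
```

```text
top 454.585100279396 454.585100279396 323.1837307015159 204.1423835081614 [-0.09872104  0.          0.          0.          0.        ] [ 319.57287935 -320.06489403 1369.25168674] [-3.02486937 -0.00379906 -1.57329573]
side 380.53436317170537 380.53436317170537 321.81926902231083 201.3758885267547 [-0.08627506  0.          0.          0.          0.        ] [  157.62323692 -1077.41996947   749.48546482] [-2.25857409  0.011654   -0.40217621]
{'clock': 0.1, 'joints': array([-1.27960096e+00,  3.00397821e-01,  1.52148258e+00, -1.48167531e-06,
        1.32071047e+00, -6.65944663e-02]), 'qd': array([ 0.0010363 , -0.00152549, -0.00245871, -0.00094651, -0.00036463,
       -0.00183056]), 'effort': array([-5.67161969e-04, -5.32639074e+01, -3.53286195e+01,  7.08807749e-02,
        2.34064437e-02, -5.41888471e-05]), 'eef_pos': array([ 192.54814243, -514.95583261,  204.96819637]), 'eef_rot': array([-3.14059656e+00, -6.49944012e-05,  3.57790168e-01]), 'wrist_force': array([-0.413771  , -0.48351866,  0.39358415]), 'moment': array([-0.06975721, -0.00742166,  0.03835686]), 'finger_force': 0.0, 'finger_gap': 94.24711915929225}
```

View pics/top0.png

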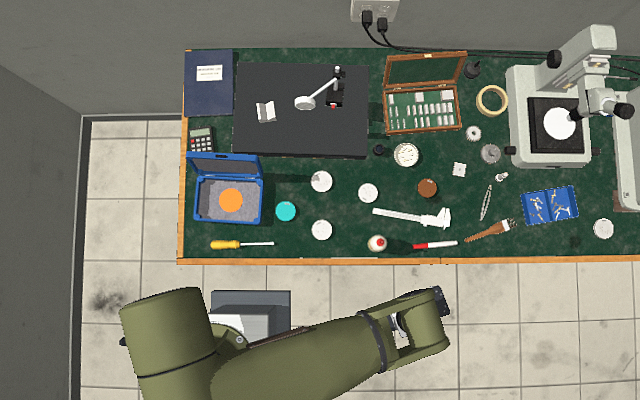

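View pics/side0.png

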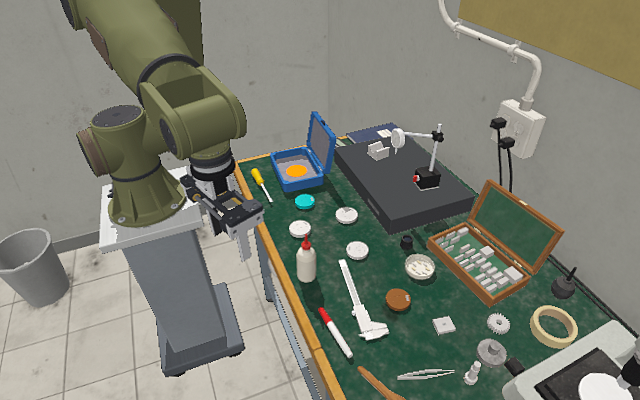

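The top view shows the case at (228,200) with the orange seat at (231,201). Candidates for blocks:
- Steel discs at (321,181), (368,193) and (321,230), which are the likely three.
- Turquoise disc at (285,211), a decoy.
- Brown disc at (428,188), a decoy.
- White tray at (405,155), and grey discs at (490,154), (473,133) and (603,228).

Next I'll measure sizes and take one close crop.

```bash
cat > h.py <<'E'
import cv2,numpy as np,pickle
from scipy.spatial.transform import Rotation as R
def K(c): return np.array([[c["fx"],0,c["cx"]],[0,c["fy"],c["cy"]],[0,0,1]])
def ray(c,px):
    p=cv2.undistortPoints(np.array(px,float).reshape(-1,1,2),K(c),np.array(c["D"],float)).reshape(-1,2)
    return np.c_[p,np.ones(len(p))]@R.from_euler("xyz",c["orientation"]).as_matrix().T
def plane(c,px,z):
    d=ray(c,px); o=np.array(c["origin"]); return o+d*((z-o[2])/d[:,2])[:,None]
def depth(c,px):
    d=ray(c,px); return np.array([np.array(c["origin"])+r*c["z_map"][int(round(v)),int(round(u))] for (u,v),r in zip(px,d)])
def proj(c,P):
    m=R.from_euler("xyz",c["orientation"]).as_matrix().T
    return cv2.projectPoints(np.array(P,float).reshape(-1,1,3),cv2.Rodrigues(m)[0],-m@np.array(c["origin"]),K(c),np.array(c["D"],float))[0].reshape(-1,2)
def blobs(c,mask,z,amin=60,amax=1500):
    out=[]
    for k in cv2.findContours(mask.astype(np.uint8),cv2.RETR_EXTERNAL,cv2.CHAIN_APPROX_NONE)[0]:
        if not amin<cv2.contourArea(k)<amax: continue
        m=cv2.moments(k); px=np.array([m["m10"]/m["m00"],m["m01"]/m["m00"]])
        w=plane(c,k.reshape(-1,2),z)[:,:2].astype(np.float32)
        (e,ax,an)=cv2.fitEllipse(w) ; out.append((px.round(1),np.round(e,1),np.round(ax,1),round(an)))
    return out
E
python3 - <<'E'
from h import *
for n in("top","side"):
    c=pickle.load(open(n+".pkl","rb")); hsv=cv2.cvtColor(c["frame"],cv2.COLOR_BGR2HSV)
    H,S,V=hsv[...,0],hsv[...,1],hsv[...,2]
    print(n)
    for b in blobs(c,(S<60)&(V>120),11,150): 
        if b[2].max()<150: print("w",*b,depth(c,[b[0]])[0].round(0))
    for b in blobs(c,(H>80)&(H<95)&(S>130)&(V>100),12): print("turq",*b,depth(c,[b[0]])[0].round(0))
    for b in blobs(c,(H>8)&(H<22)&(S>150)&(V>180),8): print("orange",*b,depth(c,[b[0]])[0].round(0))
    if n=="top":
        cv2.imwrite("pics/crop.png",np.hstack([cv2.resize(c["frame"][150:260,180:310],None,fx=3,fy=4,interpolation=2),cv2.resize(c["frame"][150:260,300:430],None,fx=3,fy=4,interpolation=2)]))
E
```

```text
top
w [399.3 335.3] [  91.5 -548.6] [ 37.3 114. ] 106 [ -44. -682. -778.]
w [377.7 242.9] [ 361.8 -488.1] [46.5 49.9] 56 [ 359. -475.  116.]
w [321.4 229.4] [ 403. -320.] [59.5 59.8] 109 [ 403. -320.   12.]
w [603.3 228.1] [  401.7 -1200.8] [62.2 68.5] 179 [  402. -1204.     6.]
w [367.4 192.6] [ 513.9 -459.4] [57.7 58.4] 43 [ 514. -460.    9.]
w [321.2 180.9] [ 549.8 -319.7] [62.2 64.6] 84 [ 550. -320.   10.]
w [490.4 153. ] [ 637.4 -844.6] [55.4 60.7] 173 [ 632. -835.   35.]
w [405.8 154.3] [ 632.3 -579.2] [72.7 73.8] 18 [ 634. -580.    4.]
w [473.3 133.1] [ 700.7 -793.4] [45.2 47.6] 95 [ 704. -797.   -0.]
w [558.5 123.3] [  736.7 -1075.6] [101.5 105.7] 127 [  711. -1029.    93.]
w [440.5 107.7] [ 781.9 -692.5] [34.5 87.7] 6 [ 781. -692.   14.]
w [265.7 111.6] [ 768.9 -148.2] [61.3 71. ] 103 [ 742. -158.   90.]
w [209.   72.6] [898.1  33.4] [56.5 97.8] 3 [896.  33.  15.]
turq [285.  210.6] [ 459.4 -210.9] [59.2 60.4] 170 [ 459. -211.   12.]
orange [307.5 261.3] [ 307.6 -257.6] [  15.  1846.7] 0 [ 308. -278.   -6.]
orange [544.  259.3] [  307.9 -1101.6] [  15.5 1250.2] 180 [  308. -
[... 832 characters left out ...]
-555.   31.]
w [299.2 228.2] [ 396.8 -330. ] [59.2 70.7] 153 [ 397. -328.    8.]
w [346.1 214.8] [ 542.7 -332. ] [63.2 72.1] 142 [ 545. -328.    6.]
w [206.  188.1] [184.1 -25.7] [ 44.  135.9] 15 [ 172. -521.  356.]
w [296.1 169.7] [488.7 -52.8] [122.9 131.8] 56 [490. -47.   6.]
w [377.5 150.7] [803.5 -58.6] [ 76.2 121.1] 150 [ 722. -187.  103.]
turq [304.3 201. ] [ 453.2 -224. ] [60.  70.2] 158 [ 455. -219.    7.]
orange [329.2 374.5] [ 302.9 -746.7] [ 16.8 159.6] 1 [ 305. -746.   -4.]
orange [289.6 288.9] [ 301.5 -484.5] [ 17.3 731. ] 0 [ 304. -511.   -1.]
orange [296.1 170.5] [487.9 -54.3] [65.9 67.4] 122 [490. -49.   3.]
orange [242.7 183.8] [301.4 -50. ] [ 16.9 248. ] 0 [304. -36.  -6.]
```

View pics/crop.png

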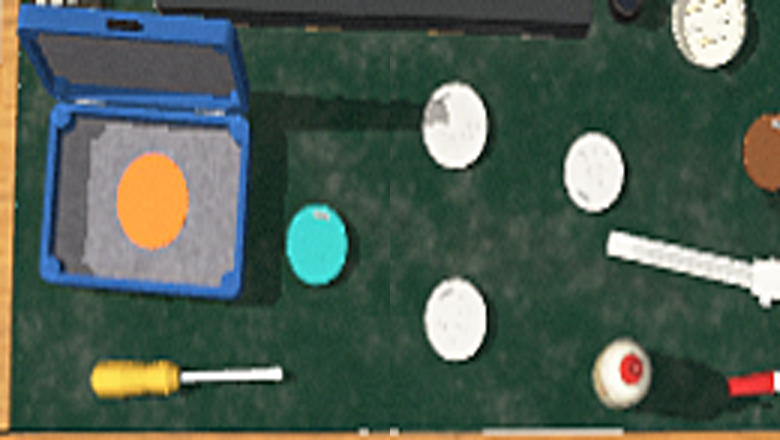

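The crop shows three steel discs, with white-grey tops: A (321,181) ø64, B (321,230) ø60 at 12 mm high, C (367,193) ø58. The diameters and heights fit, and the turquoise disc (285,211) and the brown one are decoys. Next are the case yaw and lid angle.

```bash
python3 - <<'E'
from h import *
for n in("top","side"):
    c=pickle.load(open(n+".pkl","rb")); hsv=cv2.cvtColor(c["frame"],cv2.COLOR_BGR2HSV)
    H,S,V=hsv[...,0],hsv[...,1],hsv[...,2]
    vs,us=np.where((H>100)&(H<122)&(S>120)&(V>70)); P=depth(c,np.c_[us,vs])
    near=(abs(P[:,0]-520)<140)&(abs(P[:,1]+50)<140); P=P[near]; uv=np.c_[us,vs][near]
    r=abs(P[:,2]-34)<4; r&=P[:,0]<553
    Q=plane(c,uv[r],34)[:,:2].astype(np.float32)
    print(n,"rim",len(Q),cv2.minAreaRect(Q),Q.min(0),Q.max(0))
    # left/right outer edges per x-slice and front edge per y-slice
    ym=[(x,Q[abs(Q[:,0]-x)<3][:,1].min(),Q[abs(Q[:,0]-x)<3][:,1].max()) for x in range(440,545,6) if (abs(Q[:,0]-x)<3).any()]
    ym=np.array(ym); print("slopes",np.polyfit(ym[:,0],ym[:,1],1)[0],np.polyfit(ym[:,0],ym[:,2],1)[0],"mid",np.median(ym[:,1]),np.median(ym[:,2]))
    f=np.array([(y,Q[abs(Q[:,1]-y)<3][:,0].min()) for y in range(-125,35,6) if (abs(Q[:,1]-y)<3).any()]); print("front",np.polyfit(f[:,0],f[:,1],1),np.median(f[:,1]))
    L=P[P[:,2]>60]; print("lid top",L[:,2].max(), "fit z vs x", [ (z,np.median(L[abs(L[:,2]-z)<8][:,0]).round(1)) for z in range(70,180,15) if (abs(L[:,2]-z)<8).any()], L[:,1].min(),L[:,1].max())
E
```

```text
top rim 413 ((489.8040466308594, -42.09587097167969), (200.5679931640625, 135.25782775878906), 86.66417694091797) [ 417.59787 -143.85657] [552.7923    61.175808]
slopes -0.05659721592344414 -0.061878622295850776 mid -141.29158782958984 56.632266998291016
front [6.20745021e-02 4.26271368e+02] 423.57769775390625
lid top 175.3703252202522 fit z vs x [(70, np.float64(572.1)), (85, np.float64(568.2)), (100, np.float64(568.6)), (115, np.float64(578.3)), (130, np.float64(582.5)), (145, np.float64(584.9)), (160, np.float64(594.8)), (175, np.float64(591.2))] -148.34659775522152 53.95409866894022
side rim 125 ((487.68695068359375, -52.49311065673828), (198.19480895996094, 139.28440856933594), 86.53923797607422) [ 413.29227 -154.20464] [552.8632    49.013912]
slopes -0.5917713018613764 -0.7212877666885616 mid -147.25140380859375 41.6675910949707
front [1.17188242e-01 4.50576288e+02] 421.2168426513672
lid top 171.0090987625424 fit z vs x [(70, np.float64(571.2)), (85, np.float64(571.8)), (100, np.float64(574.8)), (115, np.float64(578.5)), (130, np.float64(581.5)), (145, np.float64(581.3)), (160, np.float64(585.4)), (175, np.float64(583.9))] -154.97223721301407 49.873375011474536
```

Emit:
move_arm:
  moves:
    - [0.04,0.01,0,0.14]
    - [0.08,0.02,0,0.28]
    - [0.12,0.02,0.0,0.358]
    - [0.15,0,0,0.358]
  jaw: 0.094

```text
clock: 0.5
eef_pos: [335.1, -462.2, 204.5]
eef_rot: [-3.141, 0.0, -0.003]
wrist_force: [0.2, 0.4, -0.3]
finger_gap: 93.9
finger_force: 0.0
```

The case is at about (490,-42) with yaw -0.06, the seat at (493,-45), and the lid at about 1.7 rad. Moving over block A (550,-320).

Emit:
move_arm:
  moves:
    - [0.036,-0.024,0,0]
    - [0.072,-0.048,0,0]
    - [0.108,-0.071,0,0]
    - [0.144,-0.095,0.02,0]
    - [0.18,-0.119,0.06,0]
    - [0.21,-0.138,0.1,0]
    - [0.216,-0.142,0.14,0]
    - [0.216,-0.142,0.165,0]
    - [0.216,-0.142,0.165,0]
    - [0.216,-0.142,0.165,0]

```text
clock: 1.5
eef_pos: [549.2, -321.0, 41.2]
eef_rot: [3.142, -0.0, -0.0]
wrist_force: [-0.2, -0.9, 1.1]
finger_gap: 94.1
finger_force: 0.0
```

Emit:
move_arm:
  moves:
    - [0.001,-0.001,0.015,0]
    - [0.001,-0.001,0.03,0]
    - [0.001,-0.001,0.038,0]
    - [0.001,-0.001,0.038,0]
    - [0.001,-0.001,0.038,0]

```text
clock: 2.0
eef_pos: [550.1, -319.8, 2.5]
eef_rot: [-3.142, 0.0, -0.0]
wrist_force: [0.5, -0.1, 0.4]
finger_gap: 94.2
finger_force: 0.0
```

Emit:
move_arm:
  moves:
    - [0,0,0,0]
    - [0,0,0,0]
    - [0,0,0,0]
    - [0,0,0,0]
    - [0,0,0,0]
    - [0,0,0,0]
  jaw: 0.05
  squeeze: 25

```text
clock: 2.6
eef_pos: [550.2, -319.7, 2.6]
eef_rot: [3.141, -0.0, -0.0]
wrist_force: [-0.4, -1.0, 0.9]
finger_gap: 62.9
finger_force: 25.0
```

Emit:
move_arm:
  moves:
    - [0,0,-0.01,0]
    - [0,0,-0.03,0]
    - [0,0,-0.06,0]
    - [0,0,-0.08,0]
    - [0,0,-0.08,0]

```text
clock: 3.1
eef_pos: [551.3, -320.3, 85.8]
eef_rot: [3.139, -0.004, -0.0]
wrist_force: [0.6, 0.5, -3.4]
finger_gap: 63.2
finger_force: 25.0
```

```bash
python3 - <<'E'
from h import *
from cell import manip,viewer
a=viewer.camera("side");b=viewer.camera("top")
cv2.imwrite("pics/g1.png",np.hstack([cv2.resize(a["frame"][120:270,270:420],(390,390)),cv2.resize(b["frame"][110:260,250:400],(390,390))]))
s=manip.read_state();print(s["finger_gap"],s["finger_force"],s["wrist_force"],s["moment"])
E
```

```text
63.44172578375731 24.999342262744904 [-2.14957378e-03  1.34831836e-01 -3.53560127e+00] [ 0.05032629  0.01169746 -0.00058984]
```

View pics/g1.png

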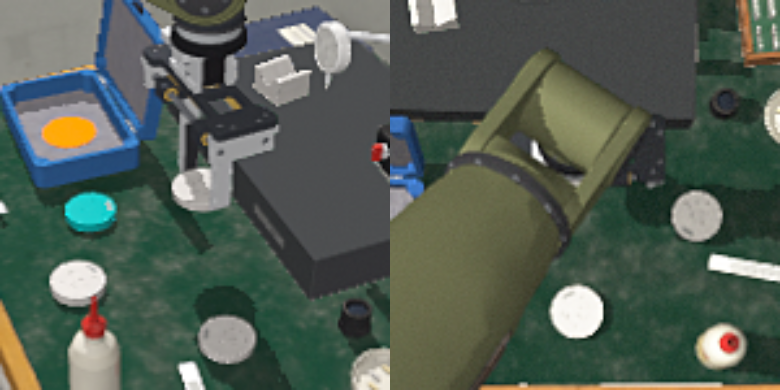

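Block A is held level between the pads. Carrying it to the seat.

Emit:
move_arm:
  moves:
    - [-0.025,-0.015,0,0]
    - [-0.05,-0.05,0,0]
    - [-0.057,-0.09,0,0]
    - [-0.057,-0.135,0,0]
    - [-0.057,-0.18,0,0]
    - [-0.057,-0.22,0,0]
    - [-0.057,-0.255,0,0]
    - [-0.057,-0.27,0.0,0]
    - [-0.057,-0.275,0.02,0]
    - [-0.057,-0.275,0.04,0]
    - [-0.057,-0.275,0.04,0]
    - [-0.057,-0.275,0.04,0]

```text
clock: 4.4
eef_pos: [492.9, -45.0, 42.2]
eef_rot: [-3.141, 0.001, -0.001]
wrist_force: [1.0, -0.7, -2.9]
finger_gap: 63.2
finger_force: 25.0
```

Emit:
move_arm:
  moves:
    - [0,0,0.012,0]
    - [0,0,0.022,0]
    - [0,0,0.027,0]
    - [0,0,0.03,0]
    - [0,0,0.0315,0]
    - [0,0,0.0318,0]
    - [0,0,0.0318,0]

```text
clock: 5.1
eef_pos: [493.4, -44.7, 10.9]
eef_rot: [3.142, -0.0, -0.0]
wrist_force: [0.6, -0.0, -3.3]
finger_gap: 63.1
finger_force: 25.0
```

Emit:
move_arm:
  moves:
    - [0,0,0.0005,0]
    - [0,0,0.001,0]
    - [0,0,0.0015,0]
    - [0,0,0.0015,0]

```text
clock: 5.5
eef_pos: [493.5, -44.7, 10.4]
eef_rot: [3.141, -0.001, -0.0]
wrist_force: [-7.0, 1.9, 17.1]
finger_gap: 63.2
finger_force: 25.0
```

Emit:
move_arm:
  moves:
    - [0,0,-0.0008,0]
    - [0,0,-0.0008,0]
    - [0,0,-0.0008,0]
    - [0,0,-0.0008,0]
    - [0,0,-0.0008,0]
  jaw: 0.084

```text
clock: 6.0
eef_pos: [493.2, -44.7, 9.9]
eef_rot: [-3.142, 0.0, -0.0]
wrist_force: [0.5, 0.1, 0.8]
finger_gap: 84.3
finger_force: 0.0
```

Emit:
move_arm:
  moves:
    - [0,0,-0.02,0]
    - [0,0,-0.06,0]
    - [0,0,-0.08,0]
    - [0,0.035,-0.08,0]
    - [0,0.08,-0.08,0]
    - [-0.01,0.125,-0.08,0]
    - [-0.03,0.17,-0.08,0]
    - [-0.055,0.21,-0.08,0]
    - [-0.08,0.25,-0.07,0]
    - [-0.09,0.275,-0.06,0]
    - [-0.09,0.275,-0.04,0]
    - [-0.09,0.275,-0.04,0]
  jaw: 0.094

```text
clock: 7.2
eef_pos: [401.8, -319.4, 47.9]
eef_rot: [-3.139, 0.003, -0.002]
wrist_force: [-0.1, 0.8, 0.7]
finger_gap: 94.1
finger_force: 0.0
```

```bash
python3 - <<'E'
from h import *
from cell import viewer,manip
c=viewer.camera("top"); hsv=cv2.cvtColor(c["frame"],cv2.COLOR_BGR2HSV)
H,S,V=hsv[...,0],hsv[...,1],hsv[...,2]
cv2.imwrite("pics/g2.png",cv2.resize(c["frame"][140:260,170:330],None,fx=4,fy=4))
print(manip.read_state()["eef_pos"])
E
```

```text
[ 402.58804503 -319.29252868   49.25251825]
```

View pics/g2.png

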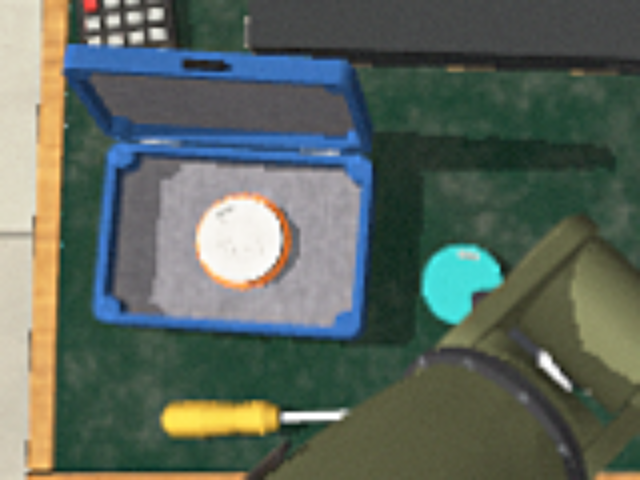

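Block A sits on the seat at crop (241,240), which is pixel (230,200), well centred. I'll measure it and go down on B.

```bash
python3 - <<'E'
from h import *
from cell import viewer
c=viewer.camera("top"); hsv=cv2.cvtColor(c["frame"],cv2.COLOR_BGR2HSV)
H,S,V=hsv[...,0],hsv[...,1],hsv[...,2]
m=(S<50)&(V>200); m[:170]=0;m[225:]=0;m[:,:205]=0;m[:,260:]=0
for b in blobs(c,m,18): print(b)
E
```

```text
(array([229.5, 199.6]), array([492.5, -43.9]), array([59.5, 60.4]), 4)
```

Emit:
move_arm:
  moves:
    - [0,0,0.012,0]
    - [0,0,0.03,0]
    - [0,0,0.044,0]
    - [0,0,0.046,0]
    - [0,0,0.046,0]

```text
clock: 7.8
eef_pos: [403.2, -319.4, 3.8]
eef_rot: [-3.141, 0.0, 0.0]
wrist_force: [-0.5, 0.2, 1.5]
finger_gap: 93.7
finger_force: 0.0
```

Emit:
move_arm:
  moves:
    - [0,0,0,0]
    - [0,0,0,0]
    - [0,0,0,0]
    - [0,0,0,0]
    - [0,0,0,0]
    - [0,0,0,0]
  jaw: 0.05
  squeeze: 25

```text
clock: 8.4
eef_pos: [403.2, -319.8, 4.2]
eef_rot: [3.141, -0.0, -0.0]
wrist_force: [-0.6, 0.0, 2.2]
finger_gap: 59.2
finger_force: 25.0
```

Emit:
move_arm:
  moves:
    - [0,0,-0.01,0]
    - [0,0,-0.03,0]
    - [0,0,-0.06,0]
    - [0,0,-0.08,0]
    - [0.03,-0.03,-0.08,0]
    - [0.06,-0.065,-0.08,0]
    - [0.08,-0.105,-0.08,0]
    - [0.09,-0.15,-0.08,0]
    - [0.09,-0.195,-0.08,0]
    - [0.09,-0.235,-0.08,0]
    - [0.09,-0.265,-0.08,0]
    - [0.09,-0.275,-0.07,0]

```text
clock: 9.6
eef_pos: [493.5, -42.3, 75.1]
eef_rot: [-3.142, -0.002, 0.002]
wrist_force: [0.5, 0.3, -3.3]
finger_gap: 59.0
finger_force: 25.0
```

Emit:
move_arm:
  moves:
    - [0,0,0.01,0]
    - [0,0,0.03,0]
    - [0,0,0.03,0]
    - [0,0,0.03,0]

```text
clock: 10.0
eef_pos: [493.0, -45.6, 43.8]
eef_rot: [-3.141, 0.001, -0.001]
wrist_force: [0.4, 0.1, -3.6]
finger_gap: 59.2
finger_force: 25.0
```

Emit:
move_arm:
  moves:
    - [0,-0.0006,0.008,0]
    - [0,-0.0006,0.015,0]
    - [0,-0.0006,0.019,0]
    - [0,-0.0006,0.0205,0]
    - [0,-0.0006,0.0212,0]
    - [0,-0.0006,0.0216,0]
    - [0,-0.0006,0.0216,0]

```text
clock: 10.7
eef_pos: [493.3, -44.0, 22.5]
eef_rot: [3.142, -0.0, -0.0]
wrist_force: [0.0, 0.1, -3.7]
finger_gap: 58.9
finger_force: 25.0
```

Emit:
move_arm:
  moves:
    - [0,0.0004,0.0004,0]
    - [0,0.0004,0.0008,0]
    - [0,0.0004,0.001,0]
    - [0,0.0004,0.001,0]

```text
clock: 11.1
eef_pos: [493.4, -44.4, 22.1]
eef_rot: [3.142, -0.001, -0.0]
wrist_force: [-4.8, 1.3, 7.3]
finger_gap: 59.3
finger_force: 25.0
```

Emit:
move_arm:
  moves:
    - [0,0,-0.0003,0]
    - [0,0,-0.0003,0]
    - [0,0,-0.0003,0]
    - [0,0,-0.0003,0]
    - [0,0,-0.0003,0]
  jaw: 0.08

```text
clock: 11.6
eef_pos: [493.2, -44.5, 21.6]
eef_rot: [-3.142, -0.0, -0.0]
wrist_force: [0.7, 0.1, -0.4]
finger_gap: 79.9
finger_force: 0.0
```

Emit:
move_arm:
  moves:
    - [0,0,-0.02,0]
    - [0,0,-0.05,0]
    - [0,0.03,-0.06,0]
    - [0,0.075,-0.06,0]
    - [0,0.12,-0.06,0]
    - [0,0.165,-0.06,0]
    - [0.005,0.21,-0.06,0]
    - [0.01,0.255,-0.06,0]
    - [0.015,0.3,-0.06,0]
    - [0.02,0.345,-0.06,0]
    - [0.0207,0.38,-0.05,0]
    - [0.0207,0.405,-0.04,0]
  jaw: 0.094

```text
clock: 12.8
eef_pos: [513.4, -451.8, 61.1]
eef_rot: [3.141, -0.0, -0.001]
wrist_force: [0.5, 0.7, 0.1]
finger_gap: 93.9
finger_force: 0.0
```

Emit:
move_arm:
  moves:
    - [0,0.01,0.015,0]
    - [0,0.01,0.025,0]
    - [0,0.01,0.025,0]
    - [0,0.01,0.025,0]

```text
clock: 13.2
eef_pos: [514.1, -458.7, 37.0]
eef_rot: [-3.142, -0.0, 0.001]
wrist_force: [0.8, 1.0, -1.3]
finger_gap: 94.3
finger_force: 0.0
```

```bash
python3 - <<'E'
from h import *
from cell import viewer
c=viewer.camera("top"); hsv=cv2.cvtColor(c["frame"],cv2.COLOR_BGR2HSV)
H,S,V=hsv[...,0],hsv[...,1],hsv[...,2]
m=(S<50)&(V>200); m[:170]=0;m[225:]=0;m[:,:205]=0;m[:,260:]=0
for b in blobs(c,m,30): print(b)
E
```

```text
(array([228.6, 199.1]), array([492.4, -43.6]), array([56.9, 57.9]), 61)
```

Emit:
move_arm:
  moves:
    - [0,0.0005,0.012,0]
    - [0,0.0005,0.025,0]
    - [0,0.0005,0.033,0]
    - [0,0.0005,0.0335,0]
    - [0,0.0005,0.0335,0]

```text
clock: 13.75
eef_pos: [513.8, -459.9, 2.8]
eef_rot: [-3.141, 0.0, -0.0]
wrist_force: [1.0, -0.3, 0.6]
finger_gap: 94.2
finger_force: 0.0
```

Emit:
move_arm:
  moves:
    - [0,0,0,0]
    - [0,0,0,0]
    - [0,0,0,0]
    - [0,0,0,0]
    - [0,0,0,0]
    - [0,0,0,0]
  jaw: 0.05
  squeeze: 25

```text
clock: 14.35
eef_pos: [513.8, -460.0, 3.3]
eef_rot: [3.141, -0.0, -0.0]
wrist_force: [1.0, -0.7, 0.6]
finger_gap: 57.3
finger_force: 25.0
```

Emit:
move_arm:
  moves:
    - [0,0,-0.01,0]
    - [0,0,-0.03,0]
    - [0,0,-0.06,0]
    - [0,-0.02,-0.08,0]
    - [0,-0.06,-0.08,0]
    - [-0.005,-0.105,-0.08,0]
    - [-0.01,-0.15,-0.08,0]
    - [-0.015,-0.195,-0.08,0]
    - [-0.0207,-0.24,-0.08,0]
    - [-0.0207,-0.285,-0.08,0]
    - [-0.0207,-0.33,-0.08,0]
    - [-0.0207,-0.37,-0.08,0]

```text
clock: 15.55
eef_pos: [493.0, -88.0, 83.9]
eef_rot: [3.141, -0.001, -0.0]
wrist_force: [1.3, 0.6, -2.0]
finger_gap: 57.2
finger_force: 25.0
```

Emit:
move_arm:
  moves:
    - [0,-0.03,0,0]
    - [0,-0.0445,0,0]
    - [0,-0.0445,0.02,0]
    - [0,-0.0445,0.03,0]
    - [0,-0.0445,0.03,0]
    - [0,-0.0445,0.03,0]

```text
clock: 16.15
eef_pos: [493.3, -46.1, 53.4]
eef_rot: [-3.142, 0.0, -0.001]
wrist_force: [0.3, -0.4, -0.9]
finger_gap: 57.0
finger_force: 25.0
```

Emit:
move_arm:
  moves:
    - [0,-0.001,0.008,0]
    - [0,-0.001,0.014,0]
    - [0,-0.001,0.017,0]
    - [0,-0.001,0.0185,0]
    - [0,-0.001,0.0193,0]
    - [0,-0.001,0.0193,0]

```text
clock: 16.75
eef_pos: [493.3, -44.5, 33.9]
eef_rot: [3.142, -0.0, -0.0]
wrist_force: [-0.3, 0.1, -1.5]
finger_gap: 57.2
finger_force: 25.0
```

Emit:
move_arm:
  moves:
    - [0,0,0.0004,0]
    - [0,0,0.0008,0]
    - [0,0,0.0012,0]
    - [0,0,0.0012,0]

```text
clock: 17.15
eef_pos: [493.3, -44.5, 33.1]
eef_rot: [3.142, -0.0, -0.0]
wrist_force: [-3.2, 0.1, 5.7]
finger_gap: 57.2
finger_force: 25.0
```

Emit:
move_arm:
  moves:
    - [0,0,-0.0005,0]
    - [0,0,-0.0005,0]
    - [0,0,-0.0005,0]
    - [0,0,-0.0005,0]
    - [0,0,-0.0005,0]
  jaw: 0.08

```text
clock: 17.65
eef_pos: [493.2, -44.5, 33.2]
eef_rot: [3.142, -0.0, -0.0]
wrist_force: [0.3, 1.0, -0.4]
finger_gap: 79.8
finger_force: 0.0
```

Emit:
move_arm:
  moves:
    - [0,0,-0.02,0]
    - [0,0,-0.06,0]
    - [0,0.02,-0.1,0]
    - [0,0.06,-0.13,0]
    - [0,0.1,-0.17,0]
    - [0,0.14,-0.2,0]
    - [0,0.18,-0.23,0]
    - [0,0.22,-0.24,0]
    - [0,0.22,-0.24,0]
  jaw: 0.0

```text
clock: 18.55
eef_pos: [492.9, -268.8, 274.8]
eef_rot: [3.139, -0.002, -0.004]
wrist_force: [-1.1, 0.3, -0.1]
finger_gap: 11.3
finger_force: 0.0
```

```bash
python3 - <<'E'
from h import *
from cell import viewer,manip
c=viewer.camera("top"); s=viewer.camera("side"); hsv=cv2.cvtColor(c["frame"],cv2.COLOR_BGR2HSV)
H,S,V=hsv[...,0],hsv[...,1],hsv[...,2]
m=(S<50)&(V>200); m[:170]=0;m[225:]=0;m[:,:205]=0;m[:,260:]=0
for b in blobs(c,m,40): print(b)
cv2.imwrite("pics/g3.png",np.hstack([cv2.resize(c["frame"][130:250,170:290],(390,390)),cv2.resize(s["frame"][90:210,240:360],(390,390))]))
for n,d in (("top",c),("side",s)):
    hs=cv2.cvtColor(d["frame"],cv2.COLOR_BGR2HSV)
    vs,us=np.where((hs[...,0]>100)&(hs[...,0]<122)&(hs[...,1]>120)&(hs[...,2]>60)); uv=np.c_[us,vs]; P=depth(d,uv)
    k=(abs(P[:,0]-590)<60)&(abs(P[:,1]+50)<140)&(P[:,2]>155)
    Q=plane(d,uv[k],170); 
    for y in (-120,-80,-45,-10,20):
        q=Q[abs(Q[:,1]-y)<6]; p=P[k][abs(P[k][:,1]-y)<6]
        if len(q): print(n,y,"x",q[:,0].min().round(1),q[:,0].max().round(1),"depth x,z",p[:,0].min().round(),p[:,0].max().round(),p[:,2].max().round())
print(manip.read_state()["eef_pos"])
E
```

```text
(array([224.9, 196.8]), array([498.4, -35. ]), array([33.9, 55.1]), 60)
top -120 x 580.4 597.0 depth x,z 580.0 598.0 174.0
top -80 x 580.6 597.2 depth x,z 581.0 599.0 174.0
top -45 x 583.5 600.2 depth x,z 584.0 602.0 173.0
top -10 x 586.5 603.2 depth x,z 587.0 605.0 176.0
top 20 x 589.5 606.2 depth x,z 588.0 607.0 172.0
side -120 x 571.7 588.4 depth x,z 576.0 595.0 167.0
side -80 x 590.1 592.7 depth x,z 593.0 595.0 166.0Traceback (most recent call last):
  File "<stdin>", line 15, in <module>
    return umr_minimum(a, axis, None, out, keepdims, initial, where)
ValueError: zero-size array to reduction operation minimum which has no identity
```

View pics/g3.png

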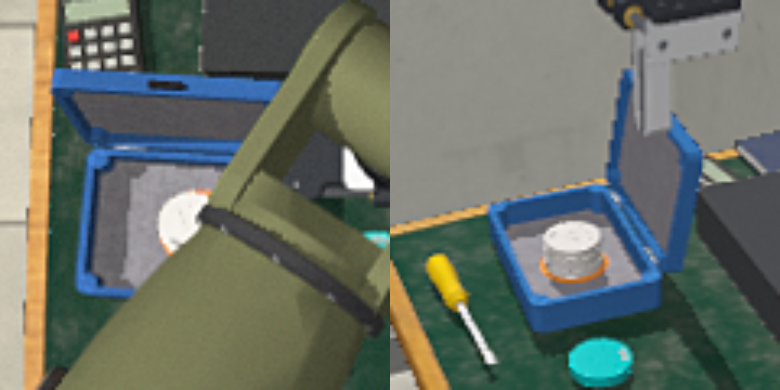

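The crop shows the three discs as a neat pile on the seat at right-hand crop (572,245). The lid's outer edge is at x≈600 (about 1.75 rad). Now moving the closed fingers behind the lid.

Emit:
move_arm:
  moves:
    - [0.025,-0.038,0,0]
    - [0.05,-0.076,0,0]
    - [0.075,-0.114,0,0]
    - [0.1,-0.152,0,0]
    - [0.12,-0.19,0,0]
    - [0.137,-0.215,0,0]
    - [0.142,-0.22,0,0]
    - [0.142,-0.22,0.03,0]
    - [0.142,-0.22,0.06,0]
    - [0.142,-0.22,0.06,0]
    - [0.142,-0.22,0.06,0]

```text
clock: 19.75
eef_pos: [635.0, -44.5, 213.9]
eef_rot: [3.142, 0.0, -0.0]
wrist_force: [0.5, 0.0, 0.7]
finger_gap: 0.6
finger_force: 0.0
```

```bash
python3 - <<'E'
from h import *
from cell import viewer,manip
s=viewer.camera("side")
cv2.imwrite("pics/g4.png",cv2.resize(s["frame"][50:210,230:390],(480,480)))
print(manip.read_state()["eef_pos"])
E
```

```text
[635.41356342 -44.62869194 214.84737254]
```

View pics/g4.png

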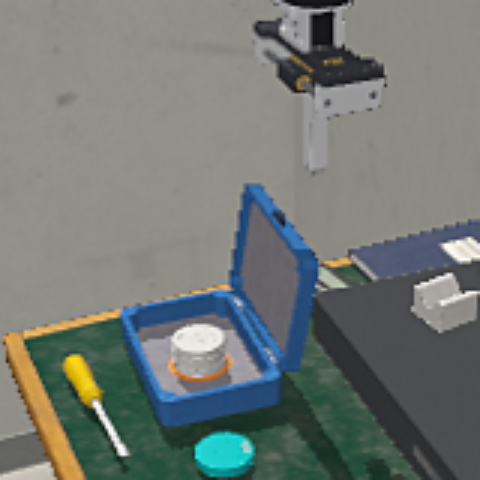

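The fingers hang above and behind the lid, tip at crop (316,168), and the path is clear. Descending and beginning to push.

Emit:
move_arm:
  moves:
    - [0,0,0.03,0]
    - [0,0,0.06,0]
    - [0,0,0.064,0]
    - [-0.01,0,0.064,0]
    - [-0.02,0,0.064,0]
    - [-0.03,0,0.064,0]
    - [-0.04,0,0.064,0]
    - [-0.049,0,0.064,0]
    - [-0.049,0,0.064,0]

```text
clock: 20.7
eef_pos: [586.2, -44.6, 151.0]
eef_rot: [3.141, -0.002, -0.0]
wrist_force: [0.1, -0.1, -0.2]
finger_gap: 0.4
finger_force: 0.0
```

Emit:
move_arm:
  moves:
    - [-0.014,0,-0.001,0]
    - [-0.028,0,-0.001,0]
    - [-0.042,0,0.001,0]
    - [-0.055,0,0.005,0]
    - [-0.068,0,0.01,0]
    - [-0.08,0,0.017,0]
    - [-0.08,0,0.017,0]

```text
clock: 21.4
eef_pos: [505.6, -44.4, 132.3]
eef_rot: [-3.142, 0.001, -0.0]
wrist_force: [-0.4, -0.5, 0.2]
finger_gap: 0.5
finger_force: 0.0
```

```bash
python3 - <<'E'
from h import *
from cell import viewer,manip
s=viewer.camera("side")
cv2.imwrite("pics/g5.png",cv2.resize(s["frame"][50:210,230:390],(480,480)))
t=manip.read_state();print(t["eef_pos"],t["wrist_force"])
E
```

```text
[506.36897679 -44.53611377 132.68256574] [ 0.68419253 -0.48054952 -0.84495285]
```

View pics/g5.png

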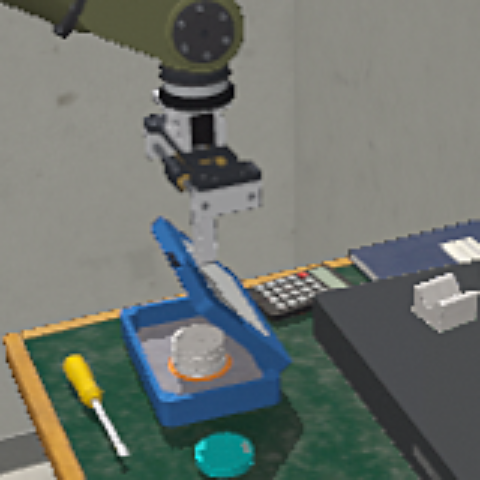

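The lid follows the finger and is at about 0.85 rad. Continuing the arc.

Emit:
move_arm:
  moves:
    - [-0.011,0,0.008,0]
    - [-0.021,0,0.018,0]
    - [-0.03,0,0.028,0]
    - [-0.038,0,0.04,0]
    - [-0.044,0,0.052,0]
    - [-0.049,0,0.065,0]
    - [-0.05,0,0.07,0]
    - [-0.051,0,0.074,0]
    - [-0.051,0,0.074,0]

```text
clock: 22.35
eef_pos: [455.6, -44.5, 58.2]
eef_rot: [3.142, 0.0, -0.0]
wrist_force: [-0.0, -0.8, 0.7]
finger_gap: 0.2
finger_force: 0.0
```

Press home slowly (closed top is at z = 53).

Emit:
move_arm:
  moves:
    - [-0.001,0,0.002,0]
    - [-0.001,0,0.0035,0]
    - [-0.001,0,0.005,0]
    - [-0.001,0,0.005,0]

```text
clock: 22.75
eef_pos: [454.3, -44.5, 53.3]
eef_rot: [3.141, -0.0, -0.0]
wrist_force: [0.5, -0.8, 1.4]
finger_gap: 0.3
finger_force: 0.7
```

Emit:
move_arm:
  moves:
    - [0,0,0.0008,0]
    - [0,0,0.0015,0]
    - [0,0,0.0015,0]
    - [0,0,0.0015,0]

```text
clock: 23.15
eef_pos: [454.4, -44.5, 52.9]
eef_rot: [3.141, -0.001, -0.0]
wrist_force: [-8.3, 0.2, 22.7]
finger_gap: 0.3
finger_force: 11.4
```

Emit:
move_arm:
  moves:
    - [0,0,0.0005,0]
    - [0,0,0.0005,0]
    - [0,0,-0.02,0]
    - [0,0,-0.06,0]
    - [0,0,-0.1,0]
    - [0,0.04,-0.12,0]
    - [0,0.085,-0.13,0]
    - [0,0.13,-0.14,0]
    - [0,0.175,-0.14,0]
    - [0,0.22,-0.14,0]
    - [0,0.25,-0.14,0]
    - [0,0.25,-0.14,0]

```text
clock: 24.35
eef_pos: [453.5, -297.4, 191.0]
eef_rot: [-3.141, 0.001, -0.004]
wrist_force: [0.1, 0.1, 0.0]
finger_gap: 0.3
finger_force: 0.0
```

```bash
python3 - <<'E'
from h import *
from cell import viewer,manip
s=viewer.camera("side");c=viewer.camera("top")
cv2.imwrite("pics/g6.png",np.hstack([cv2.resize(c["frame"][130:250,170:290],(390,390)),cv2.resize(s["frame"][90:210,240:360],(390,390))]))
hs=cv2.cvtColor(c["frame"],cv2.COLOR_BGR2HSV)
vs,us=np.where((hs[...,0]>100)&(hs[...,0]<122)&(hs[...,1]>120)&(hs[...,2]>70)); P=depth(c,np.c_[us,vs])
k=(abs(P[:,0]-490)<62)&(abs(P[:,1]+45)<90)&(P[:,2]>45)&(P[:,2]<65);P=P[k]
A=np.c_[P[:,:2]-[490,-45],np.ones(len(P))];print(len(P),np.linalg.lstsq(A,P[:,2],rcond=None)[0],np.median(P[P[:,0]<445][:,2]),np.median(P[P[:,0]>530][:,2]))
print(manip.read_state()["eef_pos"])
E
```

```text
1020 [ 3.63899756e-03 -5.43290882e-04  5.25727492e+01] 52.28905963654006 52.40208417679196
[ 453.87254007 -294.46748296  191.16718785]
```

View pics/g6.png

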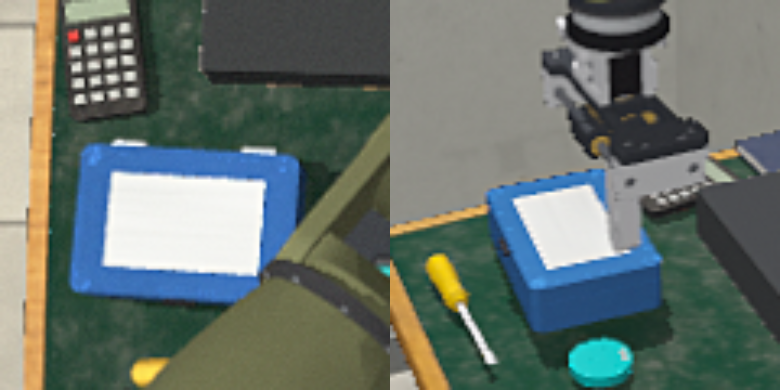

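The case is shut: the lid is level at 52.5 mm (0.004 slope), with its edge closed at crop (600,285). The robot is clear.

```bash
python3 -c "
from cell import manip; print(manip.sign_off())"
```

```text
the job is handed in; nothing more can be done
None
```

I stacked the three blocks on the seat (A, then B, then C), closed and pressed the lid home (level to about 0.004 rad by the camera), and signed off at about 24 s; no verdict came back.

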